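# Bring the block bar round on the chocolate stand and bed it in its cradle

## Task

Turn the revolving chocolate stand until the thick bar moulded in squares is at the steel pointer on the stand's foot, facing you, and then lift it out. Lay it down flat on the bare counter with its squares upward and let go, then pick it up again by its long sides and bed it flat, squares up, fully down in the recess of the wooden cradle. Leave the other chocolates in their pockets and the jar and the steel pan where they are.

Things in the scene. Friction and masses are not known exactly. Their poses are not given: they have to be found in the camera images.
- bar_mid (a point): Centre of the wanted loose bar, thickest and tallest on the stand, about 165 g: 120 mm long (x axis), 22 thick (y), 50 wide (z). One 120 x 50 face is moulded in 4 x 2 raised squares; +y points out of it; the other face is plain. It starts on a long edge in pocket 0 (z up), 34 to 84 mm above the counter. Laid squares up, y is up and it is 22 mm high. All chocolates are brown.
- pocket0 (a point): Where the wanted bar's centre sits in its pocket, 59 mm above the counter, 95 mm from the axis; turns along. A radial slot 26 mm wide between steel strips 120 mm long, 4 mm thick, tops 54 mm above the counter, 20 mm above the slot floor; 12 mm lip at the outer end. -x points outward. With this pocket at the front the bar's squares look left as seen from the arm.
- front (a point): Fixed point where pocket 0's centre lies when turned exactly to the pointer, 95 mm from the stand's axis, 59 mm above the counter. -x points outward along the steel pointer that lies on the counter below, reaching 198 mm from the axis, up to 12 mm high.
- peg0 (a point): Top centre of one of four upright round steel pegs for turning the stand, 16 mm diameter, standing on the disc (disc top 34 mm, peg top 96 mm above the counter), 125 mm from the axis, half-way between pockets. Peg 0 is 45 degrees anticlockwise (from above) of pocket 0; pegs 1, 2, 3 follow at 90 degrees anticlockwise.
- peg1 (a point): Top centre of the next peg, like peg 0.
- peg2 (a point): Top centre of the next peg, like peg 0.
- peg3 (a point): Top centre of the next peg, like peg 0; 45 degrees clockwise from pocket 0.
- rotor: The stand's turning wooden disc, 336 mm diameter, with four steel pockets and four pegs; origin on the vertical axis, on the disc's underside 22 mm above the counter. Turns both ways for more than a full turn, light friction (about 1 N at a peg), stays where left. Steel hub at the centre, top 52 mm above the counter. -x points through pocket 0.
- recess (a point): Centre of the recess floor, 20 mm above the counter. The cradle is a fixed pale wooden block, 170 (x) x 110 (y) mm, top 26 mm above the counter; recess 125 (x) x 55 (y), 6 mm deep. Mid-way on both long sides the rim is cut down to the recess floor over 64 mm, out to the block's edge, for fingers. Bedded, the bar's centre is 11 mm above this point, length along x, either way round.
- thin_mid (a point): Centre of a thin smooth chocolate bar, 120 x 13 x 36 mm high, on edge in pocket 1. Stays there.
- log_mid (a point): Centre of a round chocolate log, 120 mm long, 24 mm diameter, lying in pocket 2. Stays there.
- ribbed_mid (a point): Centre of a low ribbed chocolate bar, 120 x 21 x 34 mm high, on edge in pocket 3. Stays there.
- pocket1 (a point): Where the thin bar's centre sits in its pocket (like pocket 0, 18 mm wide).
- pocket2 (a point): Where the log's centre sits in its pocket (like pocket 0, 28 mm wide).
- pocket3 (a point): Where the ribbed bar's centre sits in its pocket (like pocket 0, 26 mm wide).
- jar: Bystander: closed glass jar, 68 mm diameter, 110 mm high, origin at its underside's centre.
- pan: Bystander: small steel pan of chocolate balls, 160 x 120 x 45 mm, origin at its underside's centre.
Things that resemble listed ones, but are neither listed nor needed, are in the scene too. Leave any yellow look-alike of the part that bears bar_mid alone. What is shaped like the part that bears thin_mid but blue is not meant.

How it is judged:
On the way, in this order (a step that is already met when the one before it is completed fails the run):
1. the wanted bar's pocket is turned to the pointer (within 15 mm), the bar still in it (horizontal distance between pocket0 and front below 0.015 m and distance between bar_mid and pocket0 below 0.01 m), for 0.2 s.
2. the bar is lifted clear of its pocket at the pointer (horizontal distance between pocket0 and front below 0.025 m and height (world z) of bar_mid above 0.085 m), for 0.1 s.
3. the bar lies flat on the counter, squares up, let go (angle between bar_mid's own y axis and vertical below 0.12 rad and height (world z) of bar_mid below 0.016 m and contact force between bar and the fingers below 0.2 N and linear speed of bar below 0.02 m/s), for 0.2 s.
At the end, for the whole second after the job is handed in: The bar rests in the recess, squares up, flat within 0.06 rad, centre within 6 mm sideways of the recess centre and 2.5 mm of fully down, length along the recess within 0.10 rad; thin bar, log and ribbed bar are each within 15 mm sideways of their own pocket centre (angle between bar_mid's own y axis and vertical below 0.06 rad and horizontal distance between bar_mid and recess below 0.006 m and z of bar_mid in the frame of recess between 0.008 and 0.0135 m and angle between the x axis of bar_mid and the x axis of recess, either way round below 0.1 rad and linear speed of bar below 0.01 m/s and horizontal distance between thin_mid and pocket1 below 0.015 m and horizontal distance between log_mid and pocket2 below 0.015 m and horizontal distance between ribbed_mid and pocket3 below 0.015 m); the robot touches nothing.
It fails at once if the jar or the pan is moved by more than 30 mm (distance of any of jar, pan from where it was at the start of the episode above 0.03 m).
It fails at once if another chocolate is taken out of its pocket (distance between thin_mid and pocket1 above 0.04 m or distance between log_mid and pocket2 above 0.04 m or distance between ribbed_mid and pocket3 above 0.04 m).
It also fails if it takes over 72 s, if anything falls off the work surface, if the arm or the gripper's body presses on something with over 40 N, if the wrist force passes 120 N, or if a joint passes its speed limit or range.

## Robot

A 6-joint arm with a two-finger parallel gripper is mounted at the origin on the work surface. World frame = base frame: x ahead of the robot, y to its left, z up, the work surface at z = 0. Lengths are in m, angles in rad, forces in N, time in s.
With the tool pointing down it reaches from about 0.325 to 0.85 m from the base axis. Payload 15.5 kg.
Tool frame: the origin (TCP) lies between the finger pads; the fingertips stand 19 mm ahead of it and the grasp point (between the pads) is the TCP; z points along the fingers, y is the line along which they close (so a half turn about z gives the same grasp; the last joint's range is limited). The gripper opens to 91 mm and grips with 3 to 60 N. Pads are 32 mm wide; open, the fingers measure 118 mm over their backs; the gripper's body (76 mm by 178 mm) begins 60 mm behind the grasp point.
Start: joints at [-1.284, 0.494, 1.345, -0, 1.302, -0.096], TCP at [0.233, -0.58, 0.233] pointing down, gripper open.
Joint ranges: [-2.91, 2.91], [-0.82, 2.16], [0.22, 2.67], [-1.22, 4.37], [0.12, 2.79], [-3.08, 3.08]. Speed limits (rad/s): [1.89, 1.89, 2.57, 3.01, 3.01, 3.01].

## Interface

Orientations are given as a unit quaternion [x, y, z, w].
In Python, from plant import status, cams, order, masks_of gives the robot as it stands. The module is installed in compiled form; this text tells all that it offers.
- The arm moves only by the shell command python3 -m handwheel 'ROWS' [FORCE]. ROWS is JSON, a list that holds one entry, the list of rows, each a list of 5 numbers: the closure, from 0 (fully open) to 1 (shut), then the shift along the tool's x, y, z in cm, then the turn about the tool's z in rad. In form: [[[jaw, dx, dy, dz, twist], ...]]. A call has 1 to 20 rows; each row shifts and turns the commanded pose from where the row before left it, along the tool's axes as they then stand; what a row does not reach is not made up. A row lasts 1/10 s, in which the tool goes at most 50 mm and 8.59 degrees, less where a joint would pass 70% of its speed; a pose out of reach is approached as far as the arm can. A call with a gripper value outside its range is refused whole. The fingers move at their own pace and stop on an object; FORCE is the grip in N (left out, the last holds). Time passes only in rows, so rows that do not move let the fingers close. It gives the time, the measured TCP pose, the force, the opening and the grip force at its end, in the units of the state.
- status.observe(): the state, without advancing time (a new reading comes with each control period).
- cams.read_camera(name): name is "side" or "top"; returns the picture (420x560x3 uint8, red, green, blue); there is no depth.
- cams.camera_info(name): a dict with "camera_matrix" (3x3 intrinsics, pixels), "rvec" (rotation vector, rad) and "tvec" (3), from world to camera coordinates, as OpenCV has them. Camera axes: x right, y down, z forward; pixel columns grow to the right and rows downward; lengths in m; the calibration is good to about 2 mm. A picture is of the moment at which its call begins. camera_info takes no time and is no camera call.
- order.hand_in(): hands the job in; it is judged then, once.
Trained networks look in the newest picture that a camera, given by its name, has taken for a name from the list of things; names that differ only in an ending like _2 or _b are one class to them, and where a whole thing is asked for, a point or a joint stands for the part that bears it (a point fixed in the world has none). Each returns a list of dicts, best first, with "score" (0 to 1); they miss things now and then, are a little off and sometimes report something else, mostly with a low value. They report only what shows in the picture. A call takes as long as a camera call. They do not tell look-alikes from the thing itself.
- masks_of(camera, label): "mask" (420x560 bool, what is visible of it) and "centre" ([column, row] in pixels, amid what is visible of it).
The state is a dict: "t": time; "joints": joint angles; "qd": joint speeds; "joint_torque": joint torques, N m; "tcp_pos": TCP position; "ee_rot": TCP orientation; "contact_force": force on the tool from outside, world axes, zero at the start; "torque": the same for the moment, N m; "grip_width": opening from 0.0 (shut) to 1.0 (fully open); "gripper_force": force on a finger pad.
Only numpy, scipy, OpenCV 4.12 (cv2) and the standard library are available. Lean on these libraries where they do the work, as an engineer would, in place of code of your own. Each camera call takes 0.05 s, during which the arm holds its last target. There are 200 camera calls.

## Working session

There is one attempt and no reset: what is moved stays moved. The work goes in short steps, Python scripts to look and compute and a shell command to move; the robot and the scene stay as the last step left them, time stands still between calls to the robot, and variables do not carry over. Pictures are saved under pics/ and viewed, at most 10 in all, crops included, and the job is handed in when it is done.

```bash
mkdir -p pics; cat > h.py <<'E'
import numpy as np, cv2
from plant import status, cams, order, masks_of
def cam(n):
    i=cams.camera_info(n); K=np.array(i["camera_matrix"],float); R=cv2.Rodrigues(np.array(i["rvec"],float))[0]; t=np.array(i["tvec"],float).ravel(); return K,R,t
def ray(n,uv,z):
    K,R,t=cam(n); d=R.T@np.linalg.inv(K)@np.array([uv[0],uv[1],1.]); c=-R.T@t
    return c+d*(z-c[2])/d[2]
def proj(n,p):
    K,R,t=cam(n); q=K@(R@np.array(p,float)+t); return q[:2]/q[2]
def snap(n,f=None,crop=None,s=1):
    im=np.array(cams.read_camera(n))[:,:,::-1]
    o=im if crop is None else im[crop[1]:crop[3],crop[0]:crop[2]]
    if f: cv2.imwrite('pics/'+f,cv2.resize(o,None,fx=s,fy=s,interpolation=cv2.INTER_CUBIC))
    return im
E
python3 - <<'E'
from h import *
a=snap('top','top0.png',s=1.4);b=snap('side','side0.png',s=1.4)
for n in('top','side'):
    K,R,t=cam(n);print(n,K[0,0],-R.T@t)
for l,z in [('rotor',.034),('peg0',.08),('bar_mid',.084),('thin_mid',.07),('log_mid',.06),('ribbed_mid',.065),('recess',.026),('jar',.1),('pan',.04)]:
    for r in masks_of('top',l)[:5]:
        print(l,round(r['score'],2),np.round(r['centre']),r['mask'].sum(),np.round(ray('top',r['centre'],z),3))
print(status.observe())
E
```

```text
top 452.97150982792016 [0.31881255 0.00556434 1.09193843]
side 496.2646033643936 [0.04302986 0.90705076 0.93793949]
rotor 0.91 [192. 192.] 12832 [0.573 0.214 0.034]
peg0 0.97 [198. 195.] 12630 [0.557 0.191 0.08 ]
bar_mid 0.84 [155. 168.] 660 [0.617 0.293 0.084]
bar_mid 0.62 [148. 333.] 679 [0.248 0.279 0.084]
bar_mid 0.57 [194. 192.] 12886 [0.563 0.2   0.084]
thin_mid 0.8 [174. 223.] 451 [0.491 0.243 0.07 ]
thin_mid 0.77 [371. 312.] 401 [ 0.305 -0.207  0.07 ]
thin_mid 0.69 [177. 265.] 115 [0.396 0.23  0.07 ]
log_mid 0.72 [226. 205.] 458 [0.54  0.128 0.06 ]
ribbed_mid 0.75 [208. 148.] 504 [0.675 0.175 0.065]
ribbed_mid 0.69 [226. 203.] 488 [0.543 0.127 0.065]
ribbed_mid 0.59 [154. 166.] 632 [0.628 0.301 0.065]
ribbed_mid 0.34 [176. 221.] 481 [0.497 0.239 0.065]
recess 0.58 [435. 232.] 3384 [ 0.493 -0.37   0.026]
recess 0.41 [193. 189.] 12639 [0.583 0.212 0.026]
jar 0.88 [319. 133.] 968 [ 0.707 -0.084  0.1  ]
pan 0.86 [382. 140.] 3492 [ 0.716 -0.244  0.04 ]
{'t': 0.55, 'joints': array([-1.28451913e+00,  4.93595881e-01,  1.34554090e+00, -2.00943756e-05,
        1.30252157e+00, -9.54960249e-02]), 'qd': array([ 0.00123189, -0.00134194, -0.00166008,  0.00032829,  0.00179989,
        0.000968  ]), 'joint_torque': array([-1.52901128e-03, -8.78227043e+01, -3.82084572e+01,  7.06711225e-02,
        4.46510897e-02,  2.54991932e-05]), 'tcp_pos': array([ 0.2328452 , -0.57997594,  0.23290365]), 'ee_rot': array([ 9.81835899e-01,  1.89732089e-01, -1.27723641e-05, -3.17765546e-05]), 'contact_force': array([-0.54053414, -0.66889731,  1.21646424]), 'torque': array([-0.00531501,  0.00159482,  0.01593297]), 'gripper_force': 0.0, 'grip_width': 1.0011685377061728}
```

View pics/top0.png

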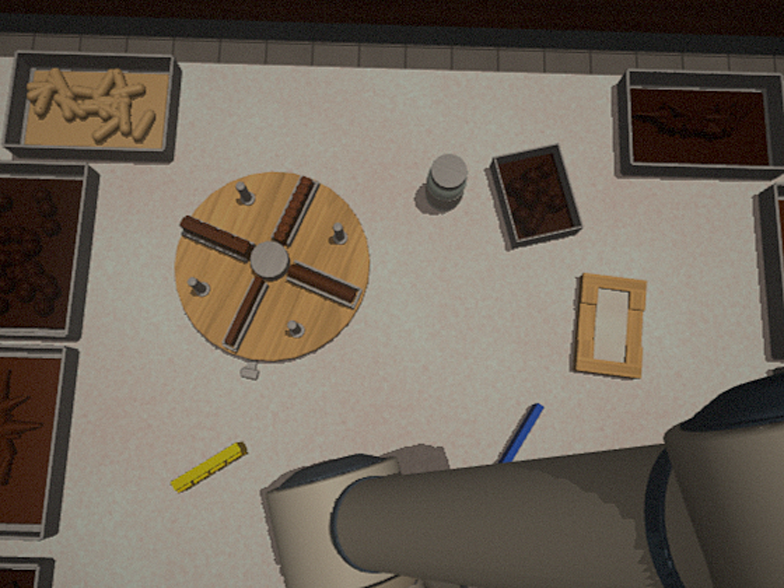

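View pics/side0.png

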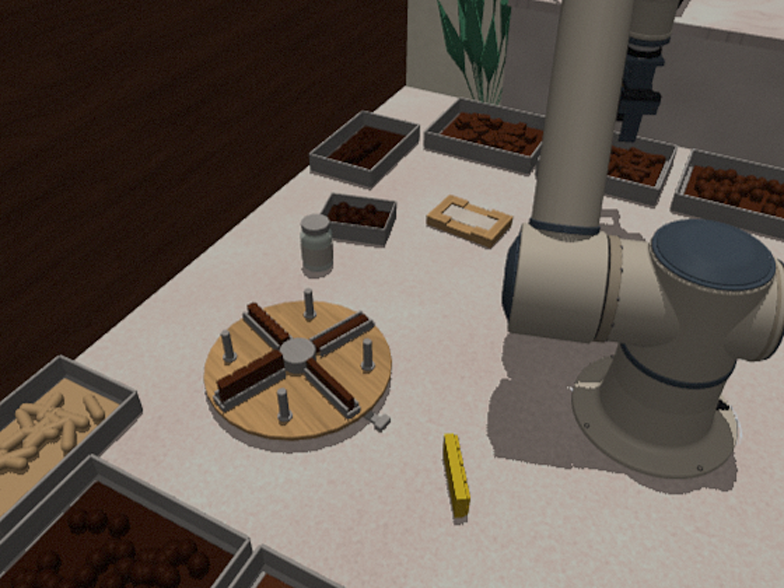

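The wanted bar should be the tall one at (155,168) on the stand. The yellow look-alike at (148,333) is on the counter, and the log at (226,205), ribbed bar at (208,148) and thin bar at (174,223) are lower. The pointer head is near (178,265), with the thin bar's pocket almost at it. I'll confirm with a crop and measure.

```bash
cat > m.py <<'E'
from h import *
from scipy.optimize import least_squares
def disc():
    m=masks_of('top','rotor')[0]['mask'].astype(np.uint8)
    c=max(cv2.findContours(m,cv2.RETR_EXTERNAL,cv2.CHAIN_APPROX_NONE)[0],key=cv2.contourArea)
    h=cv2.convexHull(c)[:,0]
    P=np.array([ray('top',p,.034)[:2] for p in c[:,0]])
    r=least_squares(lambda q:np.hypot(*(P-q[:2]).T)-q[2],[.57,.2,.168],loss='soft_l1',f_scale=.002).x
    return r
E
python3 - <<'E'
from m import *
im=snap('top','crop1.png',(110,110,280,290),3.3)
r=disc();print('disc',r)
# brown pixels, per-bar lines
for l,z in [('bar_mid',.084),('thin_mid',.070),('log_mid',.058),('ribbed_mid',.068)]:
    for q in masks_of('top',l)[:2]:
        ys,xs=np.nonzero(q['mask']);P=np.array([ray('top',p,z)[:2] for p in zip(xs,ys)])
        c=P.mean(0);w,v=np.linalg.eigh(np.cov(P.T));d=v[:,1];
        if d@(c-r[:2])<0:d=-d
        print(l,np.round(c,3),'line deg',np.degrees(np.arctan2(d[1],d[0])).round(1),'centre deg',np.degrees(np.arctan2(*(c-r[:2])[::-1])).round(1),np.hypot(*(c-r[:2])).round(3))
p=ray('top',(178.5,265),.01)[:2]-r[:2];print('pointer',np.degrees(np.arctan2(p[1],p[0])),np.hypot(*p))
for u in [(242,183),(336,227),(194,282),(291,324)]:
    p=ray('top',np.array(u)/1.4,.096)[:2];d=p-r[:2];print('peg',p.round(3),np.degrees(np.arctan2(d[1],d[0])).round(1),np.hypot(*d).round(3))
print('hub',ray('top',np.array((268,258))/1.4,.052).round(3))
E
```

```text
disc [0.57674141 0.20704658 0.15997959]
bar_mid [0.247 0.276] line deg 121.9 centre deg 168.2 0.337
bar_mid [0.614 0.293] line deg 67.8 centre deg 66.7 0.093
thin_mid [0.493 0.243] line deg 158.2 centre deg 156.5 0.091
thin_mid [ 0.309 -0.207] line deg 147.7 centre deg -122.9 0.494
log_mid [0.548 0.125] line deg -111.6 centre deg -109.3 0.087
ribbed_mid [0.667 0.173] line deg -21.4 centre deg -21.0 0.096
pointer 169.6098287409868 0.17887433272756273
peg [0.704 0.254] 20.4 0.135
peg [0.632 0.096] -63.4 0.124
peg [0.534 0.319] 110.8 0.12
peg [0.47  0.161] -156.4 0.116
hub [0.589 0.212 0.052]
```

View pics/crop1.png

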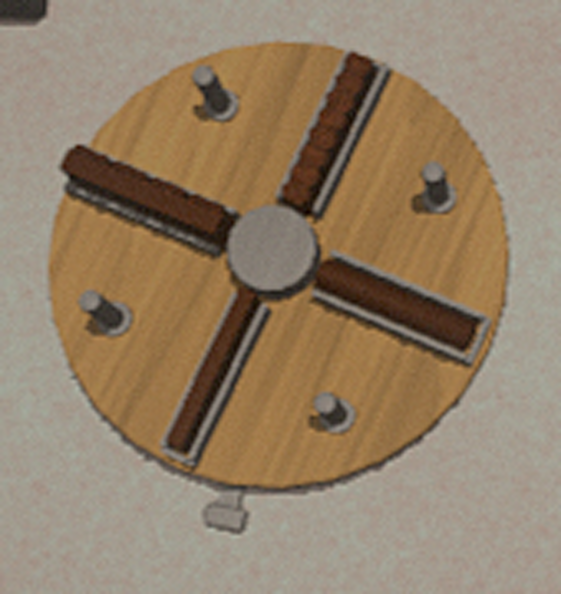

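```bash
python3 - <<'E'
from m import *
c=lambda u:np.array(u)/3.3+110-.35
P=np.array([ray('top',c(u),.096)[:2] for u in [(206,76),(434,172),(325,401),(90,299)]]) # clockwise
f=lambda q:(P-np.array([[q[0]+.125*np.cos(q[2]-k*np.pi/2),q[1]+.125*np.sin(q[2]-k*np.pi/2)] for k in range(4)])).ravel()
r=least_squares(f,[.58,.2,.35]).x;print(r,np.degrees(r[2]),f(r).round(4))
for u in [(50,266),(509,266),(279,42),(279,490)]:print(ray('top',c(u),.034)[:2].round(3))
print('hub',ray('top',c((273,249)),.052)[:2])
for u,z in [((227,511),.012),((235,495),.012),((227,525),.0)]:
    d=ray('top',c(u),z)[:2]-r[:2];print(np.degrees(np.arctan2(d[1],d[0])),np.hypot(*d))
E
```

```text
[0.58491379 0.20816013 0.39776555] 22.79028725240326 [-0.0015 -0.0008  0.      0.0005  0.0012  0.0003  0.0002  0.    ]
[0.574 0.374]
[0.583 0.041]
[0.751 0.219]
[0.416 0.199]
hub [0.58658943 0.21002031]
170.40783735243818 0.18567795644280327
171.3917237251281 0.17338249954790833
170.30209983416444 0.19508541426986964
```

```bash
cat >> h.py <<'E'
from scipy.spatial.transform import Rotation as Ro
def to(x,y,z,head=None):
    "deltas (cm, tool axes now) and twist for tool y heading (deg)"
    s=status.observe(); R=Ro.from_quat(s['ee_rot']).as_matrix(); p=s['tcp_pos']
    d=R.T@(np.array([x,y,z])-p)*100; h=np.degrees(np.arctan2(R[1,1],R[0,1]))
    tw=None if head is None else np.radians((h-head+180)%360-180)
    print('t',round(s['t'],2),'tcp',p.round(4),'head',h.round(1),'tilt',np.degrees(np.arccos(-R[2,2])).round(2),'j',np.round(s['joints'],2),'F',s['contact_force'].round(1),'w',round(s['grip_width'],3),'\n delta cm',d.round(2),'twist',tw)
E
python3 -m handwheel '[[[0,1.5,-1.8,0,0],[0,3.1,-3.6,0,0],[0,3.1,-3.6,0,0],[0,3.1,-3.6,0,0],[0,3.1,-3.6,0,0],[0,3.1,-3.6,0,0],[0,3.1,-3.6,0,0],[0,3.1,-3.6,0,0],[0,3.1,-3.6,0,0],[0,3.1,-3.6,0,0],[0,3.1,-3.6,0,0],[0,3.1,-3.6,0,0],[0,3.1,-3.6,0,0],[0,3.1,-3.6,0,0],[0,3.1,-3.6,0,0],[0,3.1,-3.6,0,0],[0,3.1,-3.6,0,0],[0,3.1,-3.6,0,0],[0,3.1,-3.6,0,0],[0,3.1,-3.6,0,0]]]' 5
python3 -m handwheel '[[[0,1.5,-1.8,0,0],[0,0,0,0,-0.144],[0,0,0,0,-0.144],[0,0,0,0,-0.144],[0,0,0,0,-0.144],[0,0,0,0,-0.144],[0,0,0,0,-0.144],[0,0,0,0,-0.144],[0,0,0,0,-0.144],[0,0,0,0,-0.144],[0,0,0,0,-0.144],[0,0,0,0,-0.144],[0,0,0,0,0],[0,0,0,0,0]]]'
python3 -c "
from h import *
to(.537,.323,.085,22.8)"
```

```text
t: 2.85
tcp_pos: [0.5321, 0.2986, 0.233]
ee_rot: [0.982, 0.19, 0.0, 0.0]
contact_force: [1.5, -1.4, 1.2]
grip_width: 0.998
gripper_force: 0.0
t: 4.25
tcp_pos: [0.539, 0.3188, 0.2329]
ee_rot: [0.556, 0.831, 0.0, 0.0]
contact_force: [-0.3, 0.1, -0.0]
grip_width: 1.001
gripper_force: 0.0
t 4.25 tcp [0.539  0.3188 0.2329] head 22.4 tilt 0.0 j [0.44 0.5  1.34 0.   1.3  0.05] F [-0.3  0.1 -0. ] w 1.001 
 delta cm [ 0.46 -0.03 14.79] twist -0.007408233781700738
```

```bash

python3 -m handwheel '[[[0,0.46,0,3.8,0],[0,0,0,4,0],[0,0,0,4,0],[0,0,0,3,0],[1,0,0,0,0],[1,0,0,0,0],[1,0,0,0,0],[1,0,0,0,0],[1,0,0,0,0],[1,0,0,0,0],[1,0,0,0,0],[1,0,0,0,0],[1,0,0,0,0],[1,0,0,0,0]]]' 5
python3 -c "
from h import *
to(.537,.323,.085,22.8)
snap('top','peg.png',(110,110,310,290),3)"
```

```text
t: 5.65
tcp_pos: [0.5373, 0.3231, 0.0849]
ee_rot: [0.555, 0.832, 0.0, -0.0]
contact_force: [0.5, -0.1, 1.0]
grip_width: 0.171
gripper_force: 5.0
t 5.65 tcp [0.5373 0.3231 0.0849] head 22.6 tilt 0.0 j [0.45 0.66 1.49 0.   0.99 0.05] F [ 0.5 -0.1  1. ] w 0.171 
 delta cm [ 0.   -0.03 -0.01] twist -0.0029498615301530584
```

View pics/peg.png

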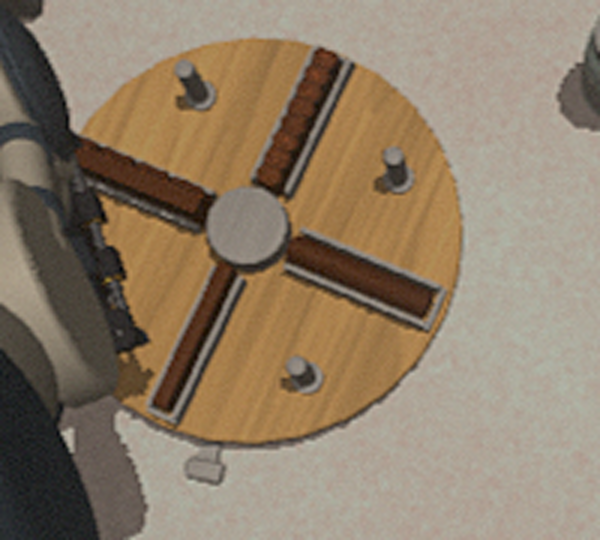

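The gripper holds the peg (opening is about 16 mm). Next I swing it about 102.5° anticlockwise.

```bash

python3 -m handwheel '[[[1,-0.02,-0.65,0,-0.0524],[1,-0.068,-1.307,0,-0.105],[1,-0.068,-1.307,0,-0.105],[1,-0.068,-1.307,0,-0.105],[1,-0.068,-1.307,0,-0.105],[1,-0.068,-1.307,0,-0.105],[1,-0.068,-1.307,0,-0.105],[1,-0.068,-1.307,0,-0.105],[1,-0.068,-1.307,0,-0.105],[1,-0.068,-1.307,0,-0.105],[1,0,0,0,0]]]' 5
python3 -c "
from h import *
to(.585+.125*np.cos(np.radians(169.6)),.208+.125*np.sin(np.radians(169.6)),.085,79.8)"
```

```text
t: 6.8
tcp_pos: [0.4632, 0.229, 0.0852]
ee_rot: [0.087, 0.996, 0.0, 0.001]
contact_force: [3.0, -0.5, -1.0]
grip_width: 0.172
gripper_force: 5.0
t 6.8 tcp [0.4632 0.229  0.0852] head 80.0 tilt 0.08 j [ 0.34  0.55  1.77 -0.    0.82 -1.05] F [ 3.  -0.5 -1. ] w 0.172 
 delta cm [0.14 0.14 0.02] twist 0.0031126948039806655
```

```bash

python3 -m handwheel '[[[1,-0.068,-1.307,0,-0.105],[1,-0.068,-1.307,0,-0.105],[1,-0.068,-1.307,0,-0.105],[1,-0.068,-1.307,0,-0.105],[1,-0.068,-1.307,0,-0.105],[1,-0.068,-1.307,0,-0.105],[1,-0.068,-1.307,0,-0.105],[1,-0.026,-0.81,0,-0.065],[1,0,0,0,0],[1,0,0,0,0],[0,0,0,0,0],[0,0,0,0,0],[0,0,0,0,0],[0,0,0,0,0],[0,0,0,-4,0],[0,0,0,-4,0],[0,0,0,-4,0],[0,0,0,-4,0]]]' 5
python3 -m handwheel '[[[0,3,0,-3,0],[0,4,0,0,0],[0,4,0,0,0],[0,4,0,0,0],[0,0,0,0,0],[0,0,0,0,0]]]' 5
python3 - <<'E'
from m import *
to(.49,.225,.2,80)
im=snap('top','turned.png',(110,110,280,290),3.3)
np.save('t2.npy',im)
for l,z in [('bar_mid',.084),('thin_mid',.070),('log_mid',.058),('ribbed_mid',.068)]:
    for q in masks_of('top',l)[:2]:
        ys,xs=np.nonzero(q['mask']);P=np.array([ray('top',p,z)[:2] for p in zip(xs,ys)])
        c=P.mean(0);w,v=np.linalg.eigh(np.cov(P.T));d=v[:,1];k=c-np.array([.585,.208])
        if d@k<0:d=-d
        print(l,q['score'],np.round(c,4),'line deg',np.degrees(np.arctan2(d[1],d[0])).round(1),'centre deg',np.degrees(np.arctan2(*k[::-1])).round(1),np.hypot(*k).round(3))
E
```

```text
t: 8.6
tcp_pos: [0.4833, 0.1353, 0.2466]
ee_rot: [-0.306, 0.952, 0.0, -0.0]
contact_force: [1.1, 0.0, -0.1]
grip_width: 0.845
gripper_force: 0.0
t: 9.2
tcp_pos: [0.3616, 0.0477, 0.2752]
ee_rot: [-0.305, 0.952, -0.0, 0.0]
contact_force: [0.1, -0.3, -0.3]
grip_width: 1.003
gripper_force: 0.0
t 9.2 tcp [0.3616 0.0477 0.2752] head 125.5 tilt 0.05 j [-0.03  0.07  1.86  0.    1.22 -2.22] F [ 0.1 -0.3 -0.3] w 1.003 
 delta cm [-20.75   6.97   7.53] twist 0.794849544100071
bar_mid 0.86 [0.2348 0.2961] line deg 124.1 centre deg 165.9 0.361
bar_mid 0.62 [0.5396 0.2123] line deg -98.0 centre deg 174.6 0.046
thin_mid 0.78 [0.5677 0.1148] line deg -98.0 centre deg -100.5 0.095
thin_mid 0.63 [ 0.3055 -0.2054] line deg 148.3 centre deg -124.1 0.499
log_mid 0.86 [0.6742 0.1974] line deg -7.3 centre deg -6.8 0.09
ribbed_mid 0.61 [0.594  0.3016] line deg 80.8 centre deg 84.5 0.094
```

View pics/turned.png

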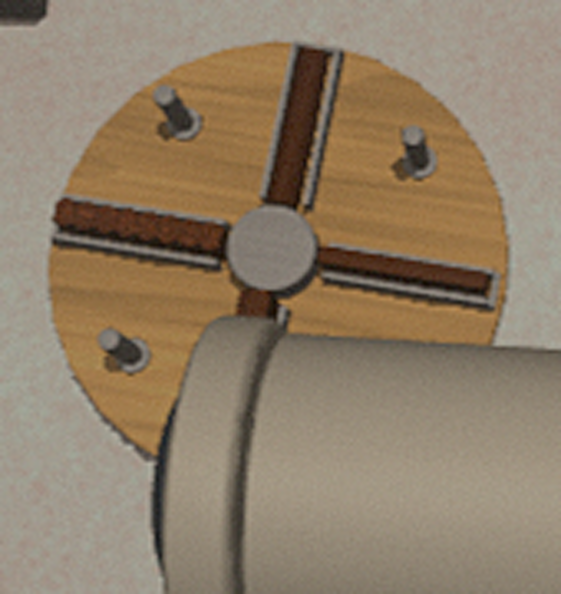

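The stand turned as intended: log at −7°, ribbed at about 81° and thin at about −98°, so pocket 0 is at about 171° with the pointer at about 170.5°. Next, move over the bar.

```bash

python3 -m handwheel '[[[0,0,0,0,0.13],[0,0,0,0,0.13],[0,0,0,0,0.13],[0,0,0,0,0.13],[0,0,0,0,0.13],[0,0,0,0,0.127],[0,-2,3.88,0,0],[0,-2,3.88,0,0],[0,-2,3.88,0,0],[0,-2,3.88,0,0],[0,-2,3.88,0,0],[0,0,0,4,0],[0,0,0,4,0],[0,0,0,4,0],[0,0,0,0,0],[0,0,0,0,0]]]' 15
python3 - <<'E'
from m import *
to(.491,.2235,.077,81)
im=snap('side','side2.png',(110,150,330,330),3)
print(proj('side',(.491,.2235,.084)),proj('side',(.491,.2235,.155)))
for r in masks_of('side','bar_mid')[:3]: print(r['score'],r['centre'],r['mask'].sum(),ray('side',r['centre'],.069))
E
```

```text
t: 11.05
tcp_pos: [0.4909, 0.2245, 0.1552]
ee_rot: [0.077, 0.997, -0.0, -0.001]
contact_force: [0.4, 0.1, 0.6]
grip_width: 0.999
gripper_force: 0.0
t 11.05 tcp [0.4909 0.2245 0.1552] head 81.1 tilt 0.07 j [ 0.32  0.47  1.65  0.    1.03 -1.1 ] F [0.4 0.1 0.6] w 0.999 
 delta cm [-0.04 -0.09  7.82] twist 0.0020522164685865545
[241.95730731 260.6494881 ] [240.67490667 238.92700754]
0.73 [324.4, 338.9] 759 [0.23536828 0.32222088 0.069     ]
0.71 [244.7, 266.0] 654 [0.48417331 0.22344401 0.069     ]
```

View pics/side2.png

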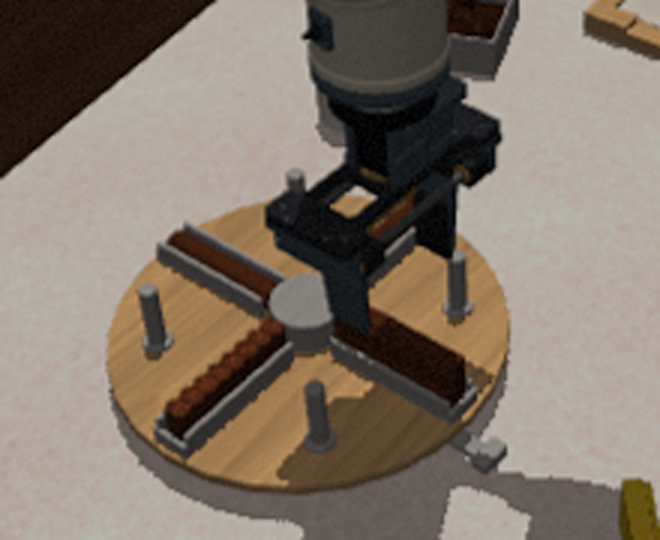

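The wanted bar, tallest with its squares facing the camera (+y), lies in line with the pointer at crop (400,355), and the open fingers straddle it. I'll descend, grip and lift.

```bash

python3 -m handwheel '[[[0,0,-0.09,3,0],[0,0,0,3,0],[0,0,0,1.8,0],[1,0,0,0,0],[1,0,0,0,0],[1,0,0,0,0],[1,0,0,0,0],[1,0,0,0,0],[1,0,0,0,0],[1,0,0,0,0],[1,0,0,0,0],[1,0,0,0,0],[1,0,0,0,0],[1,0,0,0,0],[1,0,0,-1,0],[1,0,0,-1,0],[1,0,0,-2,0],[1,0,0,-3,0],[1,0,0,-3,0],[1,0,0,0,0]]]' 20
python3 - <<'E'
from m import *
to(.491,.2235,.177,81)
E
```

```text
t: 13.15
tcp_pos: [0.4924, 0.2238, 0.1813]
ee_rot: [0.078, 0.997, 0.001, 0.003]
contact_force: [0.8, -0.3, -2.1]
grip_width: 0.238
gripper_force: 20.0
t 13.15 tcp [0.4924 0.2238 0.1813] head 81.1 tilt 0.37 j [ 0.32  0.43  1.62 -0.    1.08 -1.1 ] F [ 0.8 -0.3 -2.1] w 0.238 
 delta cm [ 0.13 -0.05  0.43] twist 0.0017421470397563055
```

```bash
cat > c.py <<'E'
from h import *
def cradle(show=None):
    im=snap('top')
    q=masks_of('top','recess')[0];print(q['score'],q['centre'],q['mask'].sum())
    c=max(cv2.findContours(q['mask'].astype(np.uint8),cv2.RETR_EXTERNAL,cv2.CHAIN_APPROX_NONE)[0],key=cv2.contourArea)[:,0]
    P=np.array([ray('top',p,.026)[:2] for p in c],np.float32)
    print('mask rect',cv2.minAreaRect(P*1000))
    # pale floor of the recess by colour
    x0,y0=np.round(q['centre']).astype(int)
    crop=im[y0-50:y0+50,x0-40:x0+40].copy()
    hsv=cv2.cvtColor(crop,cv2.COLOR_BGR2HSV)
    w=((hsv[:,:,1]>70)&(hsv[:,:,0]<30)).astype(np.uint8)
    w=cv2.morphologyEx(w,cv2.MORPH_OPEN,np.ones((2,2)))
    c=max(cv2.findContours(w,cv2.RETR_EXTERNAL,cv2.CHAIN_APPROX_NONE)[0],key=cv2.contourArea)[:,0]+[x0-40,y0-50]
    P=np.array([ray('top',p,.026)[:2] for p in c],np.float32); print('wood rect',cv2.minAreaRect(P*1000))
    cs,hi=cv2.findContours(w,cv2.RETR_CCOMP,cv2.CHAIN_APPROX_NONE)
    hs=[k for k,h in zip(cs,hi[0]) if h[3]>=0]
    if hs:
        k=max(hs,key=cv2.contourArea)[:,0]+[x0-40,y0-50];P=np.array([ray('top',p,.023)[:2] for p in k],np.float32);print('hole rect',cv2.minAreaRect(P*1000))
    if show: cv2.imwrite('pics/'+show,cv2.resize(crop,None,fx=6,fy=6,interpolation=cv2.INTER_CUBIC))
E
python3 -c "
from c import *
cradle('cradle.png')"
```

```text
0.94 [433.7, 231.4] 3421
mask rect ((494.02105712890625, -369.6929931640625), (116.54292297363281, 172.89918518066406), 84.23274230957031)
wood rect ((492.13836669921875, -373.353759765625), (116.02647399902344, 173.1732177734375), 84.0787353515625)
hole rect ((493.76678466796875, -375.916259765625), (59.03229522705078, 128.46897888183594), 84.2761459350586)
```

View pics/cradle.png

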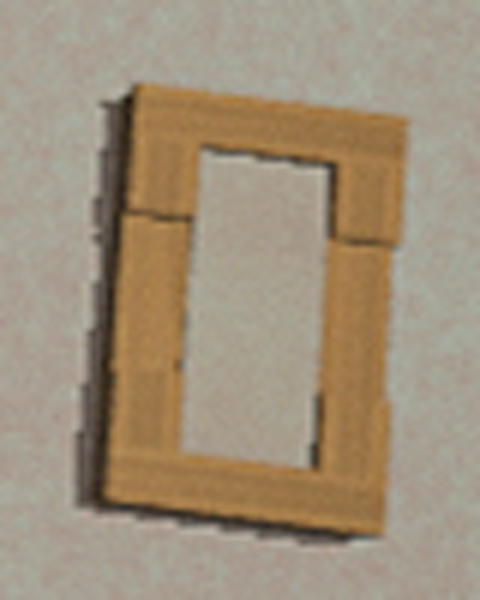

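The cradle's long axis points at −5.8°, with its centre near (0.493, −0.373). I'll carry the bar to free counter around (0.48, −0.07).

```bash

python3 -m handwheel '[[[1,-0.2,-1.8,0,0],[1,-0.42,-3.7,0,0],[1,-0.42,-3.7,0,0],[1,-0.42,-3.7,0,0],[1,-0.42,-3.7,0,0],[1,-0.42,-3.7,0,0],[1,-0.42,-3.7,0,0],[1,-0.42,-3.7,0,0],[1,-0.2,-1.7,0,-0.054],[1,0,0,0,0],[1,0,0,3,0],[1,0,0,4,0],[1,0,0,3,0],[1,0,0,1.5,0],[1,0,0,0,0],[1,0,0,0,0]]]' 20
python3 - <<'E'
from c import *
to(.48,-.07,.044,84.2)
snap('side','hold.png',(200,80,500,300),2.5)
c=lambda u:np.array(u)/6+[434-40,231-50]-.4
Q=[(140,84),(408,118),(383,537),(105,500)]
P=np.array([ray('top',c(u),.026)[:2] for u in Q]);print(P.round(4),P.mean(0));
print([np.hypot(*(P[i]-P[(i+1)%4])).round(4) for i in range(4)],np.degrees(np.arctan2(*(P[0]+P[1]-P[2]-P[3])[::-1])))
E
```

```text
t: 14.85
tcp_pos: [0.4778, -0.0718, 0.0619]
ee_rot: [0.051, 0.999, 0.0, -0.001]
contact_force: [-0.1, -0.8, -1.1]
grip_width: 0.238
gripper_force: 20.0
t 14.85 tcp [ 0.4778 -0.0718  0.0619] head 84.2 tilt 0.07 j [-0.27  0.56  1.87  0.    0.72 -1.74] F [-0.1 -0.8 -1.1] w 0.238 
 delta cm [-0.21  0.2   1.79] twist -0.00014405708290097247
[[ 0.585  -0.3295]
 [ 0.5739 -0.4377]
 [ 0.4048 -0.4199]
 [ 0.4165 -0.3109]] [ 0.49504881 -0.37449762]
[np.float64(0.1087), np.float64(0.17), np.float64(0.1097), np.float64(0.1695)] -6.167381523177629
```

View pics/hold.png

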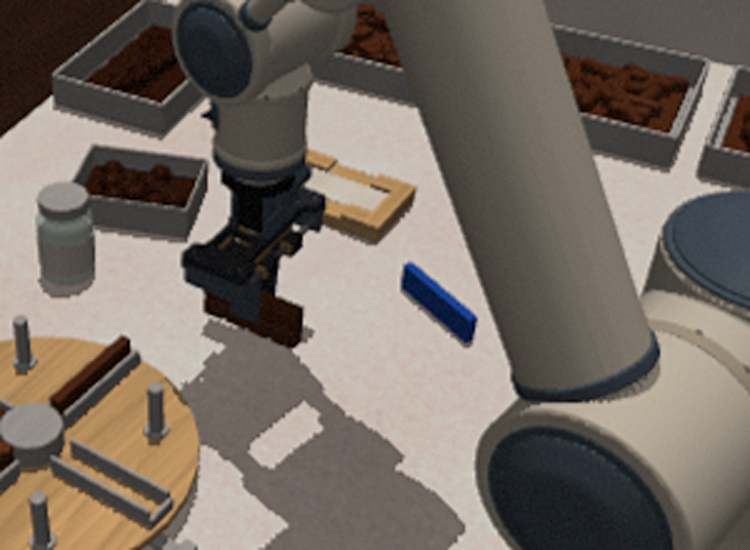

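The bar hangs level in the fingers at crop (255,320), with the squares toward the camera. The cradle corners fit 170 × 110 mm well, giving a centre of (0.495, −0.3745). Next I lower the bar onto its edge and release it.

```bash

python3 -m handwheel '[[[1,0,0,0.8,0],[1,0,0,0.6,0],[1,0,0,0.2,0],[1,0,0,0.1,0],[1,0,0,0,0]]]' 20
python3 -m handwheel '[[[0.7,0,0,0,0],[0.7,0,0,0,0],[0,0,0,0,0],[0,0,0,0,0],[0,0,0,0,0],[0,0,0,0,0],[0,0,0,0,0],[0,0,0,-1.0,0],[0,0,0,-0.5,0],[0,0,0,0,0]]]' 20
python3 - <<'E'
from c import *
to(.48,-.07,.06,84.2)
snap('side')
for r in masks_of('side','bar_mid')[:3]: print(r['score'],r['centre'],r['mask'].sum(),ray('side',r['centre'],.025))
E
```

```text
t: 15.4
tcp_pos: [0.478, -0.0724, 0.0449]
ee_rot: [0.051, 0.999, 0.0, -0.0]
contact_force: [-0.3, 0.3, -2.3]
grip_width: 0.244
gripper_force: 20.0
t: 16.4
tcp_pos: [0.4786, -0.0725, 0.0609]
ee_rot: [0.051, 0.999, -0.0, 0.001]
contact_force: [0.1, 0.3, 0.5]
grip_width: 0.968
gripper_force: 0.0
t 16.4 tcp [ 0.4786 -0.0725  0.0609] head 84.2 tilt 0.1 j [-0.27  0.56  1.87 -0.    0.71 -1.74] F [0.1 0.3 0.5] w 0.968 
 delta cm [-0.11  0.27  0.09] twist -0.0001526409321045323
0.86 [304.5, 211.3] 412 [ 0.46405111 -0.07072934  0.025     ]
0.66 [185.8, 275.5] 525 [0.61774894 0.28357469 0.025     ]
0.56 [323.0, 342.5] 683 [0.2441247  0.30240292 0.025     ]
```

```bash

python3 -m handwheel '[[[0,0,-0.8,0.4,0],[0,0,-0.8,0,0],[0,0,-0.8,0,0],[0,0,-0.6,0,0],[0,0,-0.4,0,0],[0,0,-0.4,0,0],[0,0,-0.4,0,0],[0,0,-0.4,0,0],[0,0,-0.4,0,0],[0,0,-0.4,0,0],[0,0,-0.4,0,0],[0,0,-0.4,0,0],[0,0,0,0,0],[0,0,0,0,0]]]' 20
python3 - <<'E'
from c import *
to(.48,-.07,.06,84.2)
snap('side','top1.png',(230,130,380,250),5)
for r in masks_of('side','bar_mid')[:3]: print(r['score'],r['centre'],r['mask'].sum(),ray('side',r['centre'],.022))
E
```

```text
t: 17.9
tcp_pos: [0.4717, -0.1341, 0.0559]
ee_rot: [0.051, 0.999, 0.0, -0.0]
contact_force: [0.6, 0.1, -0.1]
grip_width: 1.004
gripper_force: 0.0
t 17.9 tcp [ 0.4717 -0.1341  0.0559] head 84.2 tilt 0.0 j [-0.4   0.57  1.85  0.    0.71 -1.87] F [ 0.6  0.1 -0.1] w 1.004 
 delta cm [-0.17  6.46 -0.41] twist -0.00045488301032972585
0.7 [310.0, 207.3] 517 [ 0.4590366  -0.09717778  0.022     ]
0.61 [324.8, 340.3] 723 [0.24357825 0.29346632 0.022     ]
```

View pics/top1.png

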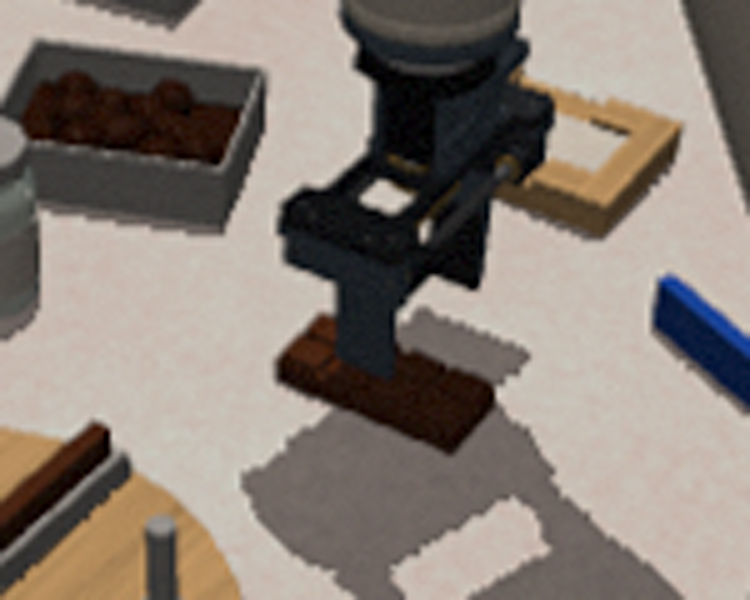

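The bar toppled and now lies flat with its squares up, at crop (385,385). I'll back away and measure it.

```bash

python3 -m handwheel '[[[0,0,0,-3,0],[0,0,0,-4,0],[0,0,0,-4,0],[0,0,-4,-2,0],[0,0,-4,0,0],[0,0,-4,0,0],[0,0,-4,0,0],[0,0,-4,0,0],[0,0,0,0,0]]]' 30
python3 - <<'E'
from c import *
to(.475,-.1,.021,84.2)
im=snap('top')
np.save('flat.npy',im)
for q in masks_of('top','bar_mid')[:3]:
    m=q['mask'].astype(np.uint8);c=max(cv2.findContours(m,cv2.RETR_EXTERNAL,cv2.CHAIN_APPROX_NONE)[0],key=cv2.contourArea)[:,0]
    P=np.array([ray('top',p,.022)[:2] for p in c],np.float32);print(q['score'],q['centre'],m.sum(),cv2.minAreaRect(P*1000))
u=proj('top',(.475,-.1,.022)).astype(int);print(u)
x0,y0=u[0]-45,u[1]-45
cr=im[y0:y0+90,x0:x0+90];cv2.imwrite('pics/flat.png',cv2.resize(cr,None,fx=6.5,fy=6.5,interpolation=cv2.INTER_CUBIC))
g=cv2.GaussianBlur(cv2.cvtColor(cr,cv2.COLOR_BGR2GRAY),(0,0),.7);w=((g<80)&(cr[:,:,2].astype(int)>cr[:,:,0]+12)).astype(np.uint8)
c=max(cv2.findContours(w,cv2.RETR_EXTERNAL,cv2.CHAIN_APPROX_NONE)[0],key=cv2.contourArea)[:,0]+[x0,y0]
P=np.array([ray('top',p,.022)[:2] for p in c],np.float32);print('colour',cv2.minAreaRect(P*1000),x0,y0)
E
```

```text
t: 18.9
tcp_pos: [0.4512, -0.3373, 0.1859]
ee_rot: [0.052, 0.999, -0.001, 0.0]
contact_force: [0.5, -0.5, -0.1]
grip_width: 1.0
gripper_force: 0.0
t 18.9 tcp [ 0.4512 -0.3373  0.1859] head 84.0 tilt 0.12 j [-0.75  0.46  1.56 -0.    1.12 -2.21] F [ 0.5 -0.5 -0.1] w 1.0 
 delta cm [ 0.12 23.87 16.45] twist -0.003058798658750795
0.74 [150.2, 332.6] 667 ((241.8427734375, 293.0112609863281), (27.672264099121094, 132.11782836914062), 32.825408935546875)
0.18 [187.9, 188.2] 12189 ((599.0671997070312, 230.9627227783203), (293.884033203125, 340.26556396484375), 56.20180892944336)
[321 237]Traceback (most recent call last):
  File "<stdin>", line 12, in <module>
ValueError: max() iterable argument is empty
```

View pics/flat.png

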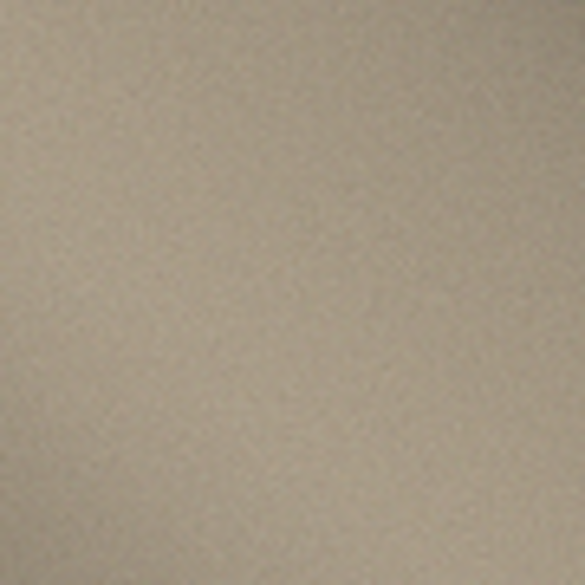

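That crop shows only the arm link over the bar; I've now used all ten pictures, so from here I'll rely on numbers. Moving the arm further aside.

```bash

python3 -m handwheel '[[[0,2,-3.7,0,0],[0,3,-3.7,0,0],[0,3,-3.7,0,0],[0,3,-3.7,0,0],[0,3,-3.7,0,0],[0,3,-3.7,0,0],[0,0,0,0,0]]]' 30
cat > b.py <<'E'
from h import *
def bar(x,y,z,cam='top',half=45):
    "brown blob near x,y, contour taken to plane z; minAreaRect in mm"
    im=snap(cam); u=np.round(proj(cam,(x,y,z))).astype(int); x0,y0=u-half
    s=4; cr=cv2.resize(im[y0:y0+2*half,x0:x0+2*half],None,fx=s,fy=s,interpolation=cv2.INTER_CUBIC).astype(int)
    w=((cr[:,:,2]<125)&(cr[:,:,2]>cr[:,:,0]*1.5)).astype(np.uint8)
    w=cv2.morphologyEx(w,cv2.MORPH_OPEN,np.ones((7,7)));w=cv2.morphologyEx(w,cv2.MORPH_CLOSE,np.ones((9,9)))
    cs=cv2.findContours(w,cv2.RETR_EXTERNAL,cv2.CHAIN_APPROX_NONE)[0]
    for c in sorted(cs,key=cv2.contourArea)[::-1][:2]:
        p=(c[:,0]+.5)/s-.5+[x0,y0]; P=np.array([ray(cam,q,z)[:2] for q in p],np.float32)
        print('blob',cv2.contourArea(c)/s/s,p.mean(0).round(1),cv2.minAreaRect(P*1000))
E
python3 - <<'E'
from b import *
to(.475,-.1,.021,84.2)
bar(.475,-.1,.020)
for q in masks_of('top','bar_mid')[:3]:
    m=q['mask'].astype(np.uint8);c=max(cv2.findContours(m,cv2.RETR_EXTERNAL,cv2.CHAIN_APPROX_NONE)[0],key=cv2.contourArea)[:,0]
    P=np.array([ray('top',p,.020)[:2] for p in c],np.float32);print(q['score'],q['centre'],m.sum(),cv2.minAreaRect(P*1000))
E
```

```text
t: 19.7
tcp_pos: [0.257, -0.5393, 0.1859]
ee_rot: [0.052, 0.999, -0.001, -0.0]
contact_force: [0.5, 0.4, 0.0]
grip_width: 0.998
gripper_force: 0.0
t 19.7 tcp [ 0.257  -0.5393  0.1859] head 84.0 tilt 0.08 j [-1.23  0.5   1.47 -0.    1.16 -2.69] F [0.5 0.4 0. ] w 0.998 
 delta cm [-17.11  45.98  16.42] twist -0.003123423174186736
blob 955.78125 [325.5 238.5] ((473.32171630859375, -109.18460083007812), (48.66236877441406, 119.57440185546875), 84.17023468017578)
0.86 [326.5, 239.6] 1019 ((472.40460205078125, -107.65464782714844), (50.541568756103516, 119.88665008544922), 84.5509262084961)
```

The bar is at (0.473, −0.1085), and its long axis is already parallel to the recess. Next I pick it up by its long sides.

```bash

python3 -m handwheel '[[[0,-0.7,1.9,0,0],[0,-1.42,3.76,0,0],[0,-1.42,3.76,0,0],[0,-1.42,3.76,0,0],[0,-1.42,3.76,0,0],[0,-1.42,3.76,0,0],[0,-1.42,3.76,0,0],[0,-1.42,3.76,0,0],[0,-1.42,3.76,0,0],[0,-1.42,3.76,0,0],[0,-1.42,3.76,0,0],[0,-1.42,3.76,0,0],[0,-0.7,1.9,0,0],[0,0,0,4,0],[0,0,0,4,0],[0,0,0,3,0],[0,0,0,0,0],[0,0,0,0,0]]]' 30
python3 -c "
from h import *
to(.473,-.1087,.0215,84.2)"
```

```text
t: 21.6
tcp_pos: [0.4747, -0.1033, 0.0765]
ee_rot: [0.05, 0.999, 0.0, -0.001]
contact_force: [0.7, -0.4, -0.2]
grip_width: 1.003
gripper_force: 0.0
t 21.6 tcp [ 0.4747 -0.1033  0.0765] head 84.3 tilt 0.07 j [-0.34  0.53  1.85  0.    0.76 -1.81] F [ 0.7 -0.4 -0.2] w 1.003 
 delta cm [ 0.11 -0.55  5.5 ] twist 0.0014193150928159502
```

```bash

python3 -m handwheel '[[[0,0.11,-0.55,2.5,0],[0,0,0,2,0],[0,0,0,1,0],[0,0,0,0,0],[1,0,0,0,0],[1,0,0,0,0],[1,0,0,0,0],[1,0,0,0,0],[1,0,0,0,0],[1,0,0,0,0],[1,0,0,0,0]]]' 25
python3 -m handwheel '[[[1,0,0,-2,0],[1,0,0,-4,0],[1,0,0,-3,0],[1,0,0,0,0],[1,0,0,0,0],[1,0,0,0,0]]]' 25
python3 -c "
from h import *
to(.4950,-.3745,.1115,83.8)"
```

```text
t: 22.7
tcp_pos: [0.4733, -0.1099, 0.0211]
ee_rot: [0.051, 0.999, 0.0, 0.0]
contact_force: [-0.7, 2.7, 5.4]
grip_width: 0.547
gripper_force: 25.0
t: 23.3
tcp_pos: [0.4727, -0.1098, 0.11]
ee_rot: [0.051, 0.999, 0.0, -0.001]
contact_force: [0.2, 0.3, -2.4]
grip_width: 0.552
gripper_force: 25.0
t 23.3 tcp [ 0.4727 -0.1098  0.11  ] head 84.2 tilt 0.09 j [-0.35  0.48  1.82 -0.    0.85 -1.82] F [ 0.2  0.3 -2.4] w 0.552 
 delta cm [ -4.9  -26.11  -0.16] twist 0.006760964713577124
```

```bash

python3 -m handwheel '[[[1,-0.3,-1.6,0,0],[1,-0.7,-3.73,0,0],[1,-0.7,-3.73,0,0],[1,-0.7,-3.73,0,0],[1,-0.7,-3.73,0,0],[1,-0.7,-3.73,0,0],[1,-0.7,-3.73,0,0],[1,-0.4,-2.12,0,0.007],[1,0,0,2.5,0],[1,0,0,2,0],[1,0,0,0,0],[1,0,0,0,0],[1,0,0,0,0]]]' 25
python3 - <<'E'
from b import *
to(.4950,-.3745,.0415,83.8)
z=status.observe()['tcp_pos'][2]-.0211+.02
bar(.495,-.3745,z); 
for cm in('top','side'):
  for q in masks_of(cm,'bar_mid')[:2]:print(cm,q['score'],q['centre'],q['mask'].sum(),proj(cm,(.495,-.3745,z)))
E
```

```text
t: 24.6
tcp_pos: [0.4959, -0.3747, 0.0664]
ee_rot: [0.054, 0.999, -0.0, 0.0]
contact_force: [0.7, 0.3, -1.3]
grip_width: 0.546
gripper_force: 25.0
t 24.6 tcp [ 0.4959 -0.3747  0.0664] head 83.8 tilt 0.03 j [-0.74  0.68  1.51 -0.    0.95 -2.21] F [ 0.7  0.3 -1.3] w 0.546 
 delta cm [0.1  0.01 2.49] twist 5.031427067823525e-05
top 0.77 [149.9, 333.4] 658 [442.75285994 229.12658154]
side 0.7 [310.0, 207.3] 517 [336.71167198 144.23617996]
side 0.61 [324.8, 340.3] 723 [336.71167198 144.23617996]
```

```bash

python3 -m handwheel '[[[1,0.07,0,1,0],[1,0,0,0.5,0],[1,0,0,0.2,0],[1,0,0,0.2,0],[1,0,0,0.2,0],[1,0,0,0.1,0],[1,0,0,0,0]]]' 25
python3 -c "
from h import *
to(.4950,-.3745,.0415,83.8)"
```

```text
t: 25.45
tcp_pos: [0.4949, -0.3745, 0.0438]
ee_rot: [0.054, 0.999, 0.0, -0.0]
contact_force: [0.3, 0.5, -1.6]
grip_width: 0.542
gripper_force: 25.0
t 25.45 tcp [ 0.4949 -0.3745  0.0438] head 83.8 tilt 0.01 j [-0.74  0.71  1.53  0.    0.9  -2.21] F [ 0.3  0.5 -1.6] w 0.542 
 delta cm [-0.01  0.    0.23] twist -0.00017300132478589788
```

It is 3 mm below the rim with no contact force, so the bar is entering the recess. I'll finish lowering it and release.

```bash

python3 -m handwheel '[[[1,0,0,0.1,0],[1,0,0,0.1,0],[1,0,0,0,0],[1,0,0,0,0]]]' 25
python3 -m handwheel '[[[0.4,0,0,0,0],[0.35,0,0,0,0],[0.35,0,0,0,0],[0.35,0,0,0,0],[0.35,0,0,-1,0],[0.35,0,0,-1.5,0],[0.2,0,0,-3,0],[0,0,0,-4,0],[0,0,0,-4,0],[0,4,-1,0,0],[0,4,-1,0,0],[0,4,-2,0,0],[0,4,-2,0,0],[0,4,-2,0,0],[0,0,0,0,0]]]' 25
python3 - <<'E'
from b import *
to(.4950,-.3745,.0415,83.8)
bar(.495,-.3745,.040); bar(.495,-.3745,.040,'side')
print(proj('side',(.495,-.3745,.042)))
for cm in('top','side'):
  for q in masks_of(cm,'bar_mid')[:2]:
    m=q['mask'].astype(np.uint8);c=max(cv2.findContours(m,cv2.RETR_EXTERNAL,cv2.CHAIN_APPROX_NONE)[0],key=cv2.contourArea)[:,0]
    P=np.array([ray(cm,p,.040)[:2] for p in c],np.float32);print(cm,q['score'],q['centre'],m.sum(),cv2.minAreaRect(P*1000))
E
```

```text
t: 25.85
tcp_pos: [0.495, -0.3745, 0.0419]
ee_rot: [0.054, 0.999, -0.0, 0.0]
contact_force: [-0.2, -0.1, -1.9]
grip_width: 0.545
gripper_force: 25.0
t: 27.35
tcp_pos: [0.2835, -0.4339, 0.1784]
ee_rot: [0.056, 0.998, -0.001, -0.0]
contact_force: [1.7, 0.6, 0.5]
grip_width: 1.004
gripper_force: 0.0
t 27.35 tcp [ 0.2835 -0.4339  0.1784] head 83.6 tilt 0.08 j [-1.11  0.41  1.68 -0.    1.06 -2.56] F [1.7 0.6 0.5] w 1.004 
 delta cm [-20.36   8.29  13.67] twist -0.0038714179488108643
blob 705.75 [437.5 223.2] ((508.0023193359375, -374.15447998046875), (53.018611907958984, 94.56143951416016), 83.83798217773438)
blob 44.09375 [414.1 208.6] ((547.3853149414062, -317.5563659667969), (6.260701656341553, 55.08845901489258), 84.2173080444336)
blob 471.9375 [335.8 152.6] ((493.1839599609375, -366.3076171875), (77.54676818847656, 130.21878051757812), 85.58394622802734)
blob 307.40625 [335.1 165.2] ((467.66497802734375, -296.74346923828125), (190.25975036621094, 106.52581787109375), 22.71308708190918)
[336.1254117  150.32299958]
top 0.97 [148.4, 330.3] 607 ((243.2845001220703, 288.924072265625), (24.655078887939453, 128.83432006835938), 32.27682113647461)
top 0.95 [437.6, 223.1] 778 ((508.0680847167969, -372.3274230957031), (55.439239501953125, 95.85459899902344), 84.81836700439453)
side 0.83 [332.2, 152.8] 457 ((496.72344970703125, -366.3958740234375), (72.42236328125, 124.96028900146484), 84.06458282470703)
side 0.79 [324.3, 340.5] 716 ((243.14596557617188, 297.5439147949219), (28.930959701538086, 149.53506469726562), 32.53866958618164)
```

```bash

python3 -m handwheel '[[[0,1.5,4,-2,0],[0,2,4,-2,0],[0,2,4,-2,0],[0,0,4,0,0],[0,0,4,0,0],[0,0,4,0,0],[0,0,4,0,0],[0,0,4,0,0],[0,0,0,0,0]]]' 25
python3 - <<'E'
from b import *
to(.4950,-.3745,.0415,83.8)
for z in(.040,.042):bar(.495,-.3745,z)
for l,z in [('thin_mid',.070),('log_mid',.058),('ribbed_mid',.068),('jar',.1),('pan',.04)]:
    for q in masks_of('top',l)[:1]: print(l,round(q['score'],2),ray('top',q['centre'],z).round(3))
q=masks_of('top','bar_mid')
for r in q[:2]: print(r['score'],r['centre'],ray('top',r['centre'],.042))
E
```

```text
t: 28.45
tcp_pos: [0.2673, -0.1038, 0.2371]
ee_rot: [0.051, 0.999, 0.001, -0.0]
contact_force: [-1.0, -0.2, -0.4]
grip_width: 1.001
gripper_force: 0.0
t 28.45 tcp [ 0.2673 -0.1038  0.2371] head 84.2 tilt 0.06 j [-0.58 -0.01  2.06  0.    1.09 -2.05] F [-1.  -0.2 -0.4] w 1.001 
 delta cm [-25.4  -24.64  19.52] twist 0.006576909868918351
blob 1084.6875 [438.4 231.8] ((493.7530517578125, -372.79949951171875), (53.30077362060547, 123.39274597167969), 83.32337188720703)
blob 68.21875 [411.1 248.6] ((451.5973815917969, -307.8721618652344), (6.573906898498535, 76.74820709228516), 84.18102264404297)
blob 1082.75 [438.1 232. ] ((493.31219482421875, -371.9163818359375), (53.532997131347656, 123.40386199951172), 83.29217529296875)
blob 38.96875 [414.3 207.4] ((549.3264770507812, -317.5474548339844), (6.451796531677246, 45.20579528808594), 84.78307342529297)
thin_mid 0.9 [0.576 0.114 0.07 ]
log_mid 0.7 [0.669 0.201 0.058]
ribbed_mid 0.96 [0.59  0.31  0.068]
jar 0.65 [ 0.705 -0.086  0.1  ]
pan 0.79 [ 0.72  -0.247  0.04 ]
0.81 [436.3, 229.4] [ 0.49793387 -0.36784507  0.042     ]
0.81 [149.7, 333.4] [0.2435833 0.2867267 0.042    ]
```

```bash
python3 -c "
from plant import order
print(order.hand_in())"
```

```text
the job is handed in; nothing more can be done
None
```

I turned the thick bar to the pointer, lifted it out and toppled it flat, squares up, on the counter. I then bedded it in the cradle recess, with its centre measured within about 3 mm, and handed the job in at about 28.5 s; no verdict was returned.

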